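Wedge the desktop synth tight in its dock

TASK

The small synth sits loose in its wooden dock. Take the thick wooden wedge out of the rack, stand it tip down in the notch of the gap beside the synth and let go of it while it is still loose; then tap or press it down from above with the closed gripper until it locks and the synth is tight against the opposite cheek. Leave the thin wedge where it stands.

Things in the scene. Friction and masses are not known exactly. Their poses are not given: they have to be found in the camera images.
- wedge_thick: Thicker of two pale wooden wedges (80 g), tip down in a rack. 100 mm tall, 40 mm wide along its x; along its y 5 mm thick at the tip, widening on both sides to 28 mm at 80 mm up, the top 20 mm straight. Origin: middle of the tip's underside, z up to the flat top. Grip it across the 40 mm width near the top. Fits the slot either way round, width along the slot's x.
- wedge_thin: Bystander wedge: 100 mm tall, 40 mm wide, but only 7 mm thick at the tip and 12 mm at the top, too thin to lock. Origin as for the thick one. Both stand loosely on the table in the two through-holes, 90 mm apart, of a fixed wooden rack 40 mm high (the upper 60 mm stick out); either may be in either hole.
- slot (a point): Slot mouth on the fixed dark dock, 90 mm above the table, level with cheek and synth tops. y points from the notched cheek to the synth, z up. Point: middle of the 66 mm notch (along x), 7.5 mm from the cheek. Clear 78 mm deep. Gap: 13 mm + joint value. A loose wedge rests with its tip 30 to 46 mm below the mouth, a tight one 56 to 64 mm. Synth knobs (14 mm high) are over 40 mm away.
- synth (a joint): Slide of the pale-sided synth (118 x 148 mm) along the slot's y, away from the notched cheek, in m: 0.001 to 0.005 at the start (it does not spring back), 0.009 = hard against the opposite cheek (gap 22 mm). It slides at about 4 N, that is 5 to 12 N down on the wedge, which then stops; about 16 to 20 N on its top lodges it.
Not all that is in view belongs to the job. What is meant by the wedge_thick is not pink, and is the smaller of those in its own colour.

How it is judged:
On the way, in this order (a step that is already met when the one before it is completed fails the run):
1. the thick wedge stands in the notch of the gap, let go, its tip at least 15 mm down, the synth not yet tight (joint below 0.0065) (z of wedge_thick in the frame of slot below -0.015 m and x of wedge_thick in the frame of slot between -0.02 and 0.02 m and y of wedge_thick in the frame of slot between -0.015 and 0.02 m and contact force between the fingers and wedge_thick below 0.1 N and value of joint synth below 0.0065 m), for 0.2 s.
2. the wedge is driven down and the synth has slid against the opposite cheek (z of wedge_thick in the frame of slot below -0.05 m and value of joint synth above 0.0075 m), for 0.1 s.
At the end, for the whole second after the job is handed in: The thick wedge stands let go and at rest in the notch, within 20 mm of its middle and 14 degrees of upright, tip 50 mm or more below the mouth; the synth is within 1.5 mm of the opposite cheek and pressed by the wedge with over 1.5 N; the thin wedge is within 30 mm of its start (all of step 2 and x of wedge_thick in the frame of slot between -0.02 and 0.02 m and y of wedge_thick in the frame of slot between -0.015 and 0.02 m and angle between wedge_thick's own z axis and vertical below 0.25 rad and contact force between wedge_thick and synth above 1.5 N and linear speed of wedge_thick below 0.02 m/s); the robot touches nothing.
It fails at once if the thin wedge was moved by more than 30 mm (distance of wedge_thin from where it was at the start of the episode above 0.03 m).
It also fails if it takes over 51 s, if anything falls off the work surface, if the arm or the gripper's body presses on something with over 40 N, if the wrist force passes 120 N, or if a joint passes its speed limit or range.

ROBOT

A 6-joint arm with a two-finger parallel gripper is mounted at the origin on the work surface. World frame = base frame: x ahead of the robot, y to its left, z up, the work surface at z = 0. Lengths are in m, angles in rad, forces in N, time in s.
With the tool pointing down it reaches from about 0.3 to 0.875 m from the base axis. Payload 6.4 kg.
Tool frame: the origin (TCP) lies between the finger pads; the fingertips stand ctrl.tip_extent ahead of it and the grasp point (between the pads) is the TCP (ctrl.tip_extent is the distance from the TCP to the fingertips, in m); z points along the fingers, y is the line along which they close (so a half turn about z gives the same grasp; the last joint's range is limited). The gripper opens to 85 mm and grips with 20 to 120 N. Pads are 22 mm wide; open, the fingers measure 114 mm over their backs; the gripper's body (76 mm by 85 mm) begins 54 mm behind the grasp point. The pads swing forward as they close: fully open they stand 13 mm farther back than shut.
Start: joints at [-1.517, 0.181, 1.607, -0, 1.354, -0.206], TCP at [0.148, -0.556, 0.25] pointing down, gripper open.
Joint ranges: [-2.99, 2.99], [-0.89, 2.07], [0.3, 2.58], [-1.14, 4.28], [0, 2.63], [-3.12, 3.12]. Speed limits (rad/s): [2.57, 2.57, 3.01, 3.14, 3.14, 3.14].

INTERFACE

Orientations are given as a unit quaternion [w, x, y, z].
In Python, from bench import ctrl gives the robot as it stands.
- The arm moves only by the tool send_rows, never from a script. Its arguments are lists of equal length, an entry for each row: "dr": the turn, a rotation vector about the tool's x, y, z in units of 6 degrees (1.0 is 6 degrees), a list of three; "xyz": the shift along the tool's x, y, z in cm, a list of three; "jaw": the opening in per cent of the stroke, from 0 (shut) to 100 (fully open). In form: {"dr": [[wx, wy, wz], ...], "xyz": [[dx, dy, dz], ...], "jaw": [jaw, ...]}. A call has exactly 8 rows; each row is the pose to reach, as a shift and turn from the pose commanded when the call began, along the tool's axes at that moment; what a row does not reach only later rows make up. A row lasts 1/8 s, in which the tool goes at most 62.5 mm and 10.7 degrees, less where a joint would pass 70% of its speed; a pose out of reach is approached as far as the arm can. A call with a gripper value outside its range is refused whole. The fingers move at their own pace and stop on an object; the grip force is fixed at half the most. Time passes only in rows, so rows that repeat a pose let the fingers close, or fill a call up. It gives the time, the measured TCP pose, the force, the opening and the grip force at its end, in the units of the state.
- ctrl.get_obs(): the state, without advancing time (a new reading comes with each control period).
- ctrl.camera(name): name is "scene" or "side" or "wrist"; returns the picture (420x560x3 uint8, red, green, blue); there is no depth.
- ctrl.calibration(name): a dict with "camera_matrix" (3x3 intrinsics, pixels), "world_from_camera" (4x4, takes a point from camera to world coordinates). Camera axes: x right, y up, looking along -z (the intrinsics and any distortion apply to the point x, -y, -z); pixel columns grow to the right and rows downward; lengths in m; the calibration is good to about 2 mm. A picture is of the moment at which its call begins: read the wrist's pose just before it. calibration takes no time and is no camera call; for the wrist camera it gives the pose at the moment of the call.
- ctrl.hand_in(): hands the job in; it is judged then, once.
The state is a dict: "time_s": time; "q": joint angles; "dq": joint speeds; "joint_efforts": joint torques, N m; "eef_pos": TCP position; "eef_rot": TCP orientation; "wrist_force": force on the tool from outside, world axes, zero at the start; "torque": the same for the moment, N m; "opening": opening from 0.0 (shut) to 1.0 (fully open); "grasp_force": force on a finger pad.
Only numpy, scipy, OpenCV 4.12 (cv2) and the standard library are available. Lean on these libraries where they do the work, as an engineer would, in place of code of your own. Each camera call takes 0.05 s, during which the arm holds its last target. There are 200 camera calls.

## Working session

There is one attempt and no reset: what is moved stays moved. The work goes in short steps, Python scripts to look and compute and a tool call to move; the robot and the scene stay as the last step left them, time stands still between calls to the robot, and variables do not carry over. Pictures are saved under pics/ and viewed, at most 10 in all, crops included, and the job is handed in when it is done.

Besides the shell and the picture viewer there is one more tool, called after "Emit:" by a JSON object that holds its "api" and its "payload". send_rows: Moves the arm, as the interface text tells. Its arguments: {"type":"object","properties":{"dr":{"type":"array","items":{"type":"array","items":{"type":"number"}}},"xyz":{"type":"array","items":{"type":"array","items":{"type":"number"}}},"jaw":{"type":"array","items":{"type":"number"}}},"required":["dr","xyz","jaw"]}

```bash
mkdir -p pics
cat > h.py <<'E'
import numpy as np, cv2
from bench import ctrl
def snap(n,f):
    im=ctrl.camera(n); cv2.imwrite('pics/'+f,cv2.cvtColor(im,cv2.COLOR_RGB2BGR)); return im
def ray(n,u,v,z,cal=None):
    c=cal or ctrl.calibration(n); K=np.array(c['camera_matrix']);T=np.array(c['world_from_camera'])
    d=np.linalg.inv(K)@[u,v,1]; d=T[:3,:3]@[d[0],-d[1],-d[2]]; o=T[:3,3]
    return o+d*(z-o[2])/d[2]
def proj(n,p,cal=None):
    c=cal or ctrl.calibration(n); K=np.array(c['camera_matrix']);T=np.array(c['world_from_camera'])
    q=np.linalg.inv(T)@[*p,1]; q=K@[q[0],-q[1],-q[2]]; return q[:2]/q[2]
E
python3 - <<'E'
from h import *
a=snap('scene','a.png');b=snap('side','b.png')
print(ctrl.get_obs(),ctrl.tip_extent); 
for n in('scene','side','wrist'):print(n,ctrl.calibration(n))
E
```

```text
{'time_s': 0.1, 'q': array([-1.51729012e+00,  1.81506831e-01,  1.60789138e+00, -1.00632128e-05,
        1.35378737e+00, -2.06323958e-01]), 'dq': array([ 5.49004043e-04, -2.61692620e-03, -1.14600883e-03, -9.75845180e-05,
       -8.76053170e-04, -7.46070482e-05]), 'joint_efforts': array([ 8.23025675e-04, -4.45871830e+01, -3.52243280e+01, -3.62698866e-04,
        3.92723770e-03, -3.92194386e-05]), 'eef_pos': array([ 0.1477026 , -0.55523171,  0.24945971]), 'eef_rot': array([-7.94516585e-04,  9.91572443e-01,  1.29550980e-01,  5.58994330e-05]), 'wrist_force': array([-0.15744574, -0.44721142, -0.16128104]), 'torque': array([-0.0361388 ,  0.00656675, -0.04154787]), 'grasp_force': 0.0, 'opening': 0.9987473605802543} 0.019
scene {'camera_matrix': array([[444.66995912,   0.        , 280.67770651],
       [  0.        , 444.66995912, 212.29351165],
       [  0.        ,   0.        ,   1.        ]]), 'world_from_camera': array([[-0.56222154, -0.62695239,  0.53929364,  1.0075883 ],
       [ 0.8269133 , -0.41750589,  0.37670045,  0.28053801],
       [-0.01101498,  0.65773819,  0.75316608,  0.69868
[... 355 characters left out ...]
746089,  0.64796211,  0.45001898],
       [ 0.00109501,  0.67003266,  0.74233082,  0.64554759],
       [ 0.        ,  0.        ,  0.        ,  1.        ]])}
wrist {'camera_matrix': array([[317.5318735 ,   0.        , 276.40296642],
       [  0.        , 317.5318735 , 211.14500483],
       [  0.        ,   0.        ,   1.        ]]), 'world_from_camera': array([[ 2.56394681e-01,  9.21475796e-01,  2.91794661e-01,
         2.21653274e-01],
       [-9.66571797e-01,  2.44698769e-01,  7.65602593e-02,
        -5.34263990e-01],
       [-8.53368631e-04, -3.01670134e-01,  9.53411979e-01,
         3.72497367e-01],
       [ 0.00000000e+00,  0.00000000e+00,  0.00000000e+00,
         1.00000000e+00]])}
```

View pics/a.png

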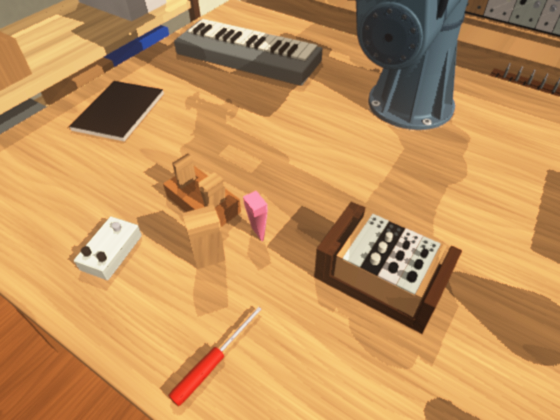

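View pics/b.png

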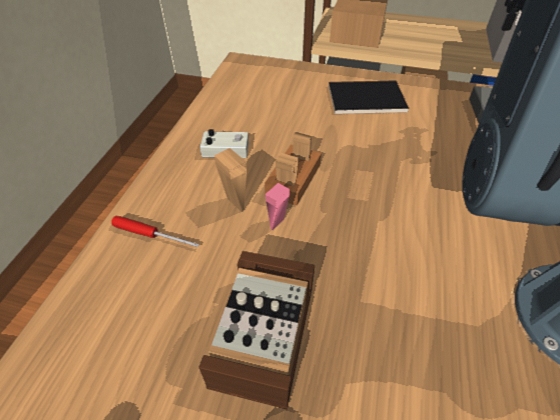

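Candidates (scene picture): rack wedges at (183,168) and (211,188), a large pale wedge standing free at (205,235), and a pink wedge at (257,213). The last two are decoys by the description. A close crop decides between the two in the rack.

Run:
```python
import cv2,numpy as np
a=cv2.imread('pics/a.png');b=cv2.imread('pics/b.png')
A=cv2.resize(a[140:280,150:285],None,fx=3,fy=3,interpolation=2)[:300]
B=cv2.resize(b[125:225,205:335],None,fx=3,fy=3,interpolation=2)
C=cv2.resize(a[195:335,310:470],None,fx=2,fy=2,interpolation=2)
D=cv2.resize(b[245:405,195:325],None,fx=1.8,fy=1.8,interpolation=2)
o=np.zeros((600,800,3),np.uint8)
for i,(x,y) in zip((A,B,C,D),((0,0),(406,0),(0,305),(406,305))):o[y:y+i.shape[0],x:x+i.shape[1]]=i
cv2.imwrite('pics/c.png',o)
```

```text
(no output)
```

View pics/c.png

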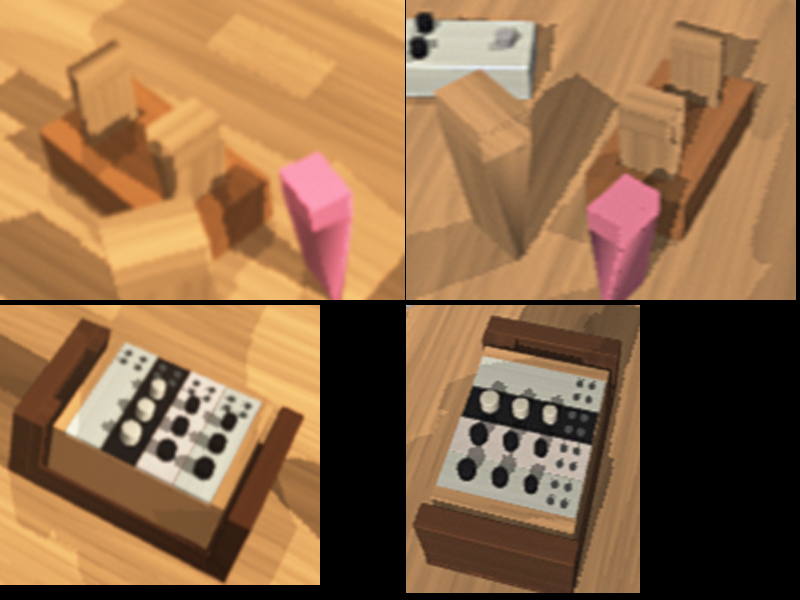

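The near rack wedge, scene (211,182), has a broad top, so it is the thick one. The far one, (183,168), is thin. The notched cheek is the one nearest the rack: scene ~(342,235), side ~(277,262).

Run:
```python
from h import *
r=lambda n,L,z:[print(n,p,ray(n,*p,z).round(4)) for p in L]
A=lambda x,y:(150+x/3,140+y/3)
B=lambda x,y:(205+(x-406)/3,125+y/3)
r('scene',[A(148,127),A(193,99),A(223,116),A(178,148)],.1)
r('side',[B(618,100),B(637,85),B(688,97),B(682,118)],.1)
print('thin');r('scene',[A(70,70),A(118,42)],.1);r('side',[B(676,22),B(722,38)],.1)
C=lambda x,y:(310+x/2,195+(y-305)/2)
D=lambda x,y:(195+(x-406)/1.8,245+(y-305)/1.8)
print('cheek outer/inner'); r('scene',[C(15,410),C(83,320),C(110,328),C(45,422)],.09); r('scene',[C(285,408),C(302,415)],.09)
r('side',[D(488,318),D(620,340),D(618,352),D(484,334)],.09)
r('side',[D(418,508),D(584,540)],.09)
```

```text
scene (199.33333333333334, 182.33333333333334) [ 0.6021 -0.1905  0.1   ]
scene (214.33333333333331, 173.0) [ 0.5666 -0.1831  0.1   ]
scene (224.33333333333331, 178.66666666666666) [ 0.568 -0.157  0.1  ]
scene (209.33333333333334, 189.33333333333334) [ 0.6058 -0.1625  0.1   ]
side (275.6666666666667, 158.33333333333334) [ 0.6074 -0.1698  0.1   ]
side (282.0, 153.33333333333334) [ 0.5985 -0.1893  0.1   ]
side (299.0, 157.33333333333334) [ 0.5599 -0.1858  0.1   ]
side (297.0, 164.33333333333334) [ 0.559  -0.1627  0.1   ]
thin
scene (173.33333333333334, 163.33333333333334) [ 0.5903 -0.2689  0.1   ]
scene (189.33333333333334, 154.0) [ 0.5518 -0.2611  0.1   ]
side (295.0, 132.33333333333334) [ 0.5884 -0.2694  0.1   ]
side (310.3333333333333, 137.66666666666666) [ 0.5504 -0.259   0.1   ]
cheek outer/inner
scene (317.5, 247.5) [0.6027 0.0728 0.09  ]
scene (351.5, 202.5) [0.4793 0.0716 0.09  ]
scene (365.0, 206.5) [0.4744 0.0969 0.09  ]
scene (332.5, 253.5) [0.5995 0.1002 0.09  ]
scene (452.5, 246.5) [0.474  0.2617 0.09  ]
scene (461.0, 250.0) [0.4732 0.2761 0.09  ]
side (240.55555555555554, 252.22222222222223) [0.6042 0.077  0.09  ]
side (313.8888888888889, 264.44444444444446) [0.4753 0.0693 0.09  ]
side (312.77777777777777, 271.1111111111111) [0.4745 0.0829 0.09  ]
side (238.33333333333334, 261.1111111111111) [0.6019 0.0958 0.09  ]
side (201.66666666666666, 357.77777777777777) [0.5987 0.2672 0.09  ]
side (293.8888888888889, 375.55555555555554) [0.4656 0.2576 0.09  ]
```

Run:
```python
from h import *
for n,p in(('scene',(208,265)),('side',(242,210)),('scene',(263,238)),('side',(273,227))):
  print(n,p,ray(n,*p,0).round(3))
for n,p in(('scene',(205,212)),('side',(231,162)),('scene',(256,200))):
  print(n,p,[ray(n,*p,z).round(3) for z in(.1,.14)])
```

```text
scene (208, 265) [ 0.693 -0.109  0.   ]
side (242, 210) [ 0.665 -0.094  0.   ]
scene (263, 238) [ 0.583 -0.06   0.   ]
side (273, 227) [ 0.585 -0.064  0.   ]
scene (205, 212) [array([ 0.654, -0.132,  0.1  ]), array([ 0.677, -0.105,  0.14 ])]
side (231, 162) [array([ 0.696, -0.134,  0.1  ]), array([ 0.677, -0.091,  0.14 ])]
scene (256, 200) [array([ 0.579, -0.073,  0.1  ]), array([ 0.608, -0.05 ,  0.14 ])]
```

Emit:
{"api": "send_rows", "payload": {"dr": [[0,0,-1.5],[0,0,-3],[0,0,-4.5],[0,0,-6],[0,0,-7.5],[0,0,-9],[0,0,-10],[0,0,-10.7]], "xyz": [[5,-2.5,0],[10,-5,0],[15.5,-7.5,0],[21,-10.2,0],[26.2,-13,0],[31.5,-15.6,0],[36.7,-18.2,0],[42,-20.8,0]], "jaw": [100,100,100,100,100,100,100,100]}}

```text
time_s: 1.1
eef_pos: [0.5013, -0.2452, 0.25]
eef_rot: [-0.0, 0.77, 0.638, -0.0]
wrist_force: [0.4, -1.2, -0.9]
opening: 1.002
grasp_force: 0.0
```

Emit:
{"api": "send_rows", "payload": {"dr": [[0,0,0],[0,0,0],[0,0,0],[0,0,0],[0,0,0],[0,0,0],[0,0,0],[0,0,0]], "xyz": [[3,2.5,0],[6,5,0],[8.5,6.8,1.5],[8.5,6.8,3],[8.5,6.8,4],[8.5,6.8,4],[8.5,6.8,4],[8.5,6.8,4]], "jaw": [100,100,100,100,100,100,100,100]}}

```text
time_s: 2.1
eef_pos: [0.5832, -0.1769, 0.2112]
eef_rot: [0.001, 0.771, 0.636, 0.0]
wrist_force: [0.5, 0.3, 0.0]
opening: 0.999
grasp_force: 0.0
```

Run:
```python
from h import *
o=ctrl.get_obs();c=ctrl.calibration('wrist');snap('wrist','d.png');print(o['eef_pos'],o['eef_rot'])
import pickle;pickle.dump(c,open('cd.pkl','wb'))
```

```text
[ 0.58318656 -0.17692714  0.211173  ] [6.72399281e-04 7.71418292e-01 6.36327980e-01 2.62596836e-04]
```

View pics/d.png

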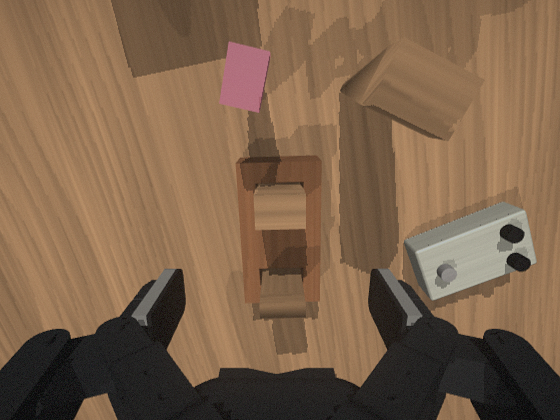

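The wrist view shows the thick wedge top at (255,194)–(306,229), with its face up to row 183. The thin wedge top is at (260,297)–(306,317). The fingers straddle the thick wedge's line.

Run:
```python
from h import *
import pickle;c=pickle.load(open('cd.pkl','rb'))
P=[ray('',*p,.1,c) for p in((255,194),(305,193),(306,229),(255,229))]
m=np.mean(P,0);print(np.round(P,4),m)
from scipy.spatial.transform import Rotation as R
o=ctrl.get_obs();q=o['eef_rot'];M=R.from_quat(q[[1,2,3,0]]).as_matrix()
print(M.T@(m-o['eef_pos'])*100); w=np.array(P[1])-P[0]+P[2]-P[3];print(np.degrees(np.arctan2(w[1],w[0])),np.degrees(np.arctan2(M[1,1],M[0,1])))
```

```text
[[ 0.5699 -0.1563  0.1   ]
 [ 0.6073 -0.1628  0.1   ]
 [ 0.6033 -0.1918  0.1   ]
 [ 0.5639 -0.1841  0.1   ]] [ 0.58607832 -0.17373574  0.1       ]
[ 0.35944107  0.20942157 11.10855982]
-10.426635033829399 -10.953732675909817
```

Emit:
{"api": "send_rows", "payload": {"dr": [[0,0,0],[0,0,0],[0,0,0],[0,0,0],[0,0,0],[0,0,0],[0,0,0],[0,0,0]], "xyz": [[0.36,0.2,3],[0.36,0.2,6],[0.36,0.2,9],[0.36,0.2,11],[0.36,0.2,12],[0.36,0.2,12],[0.36,0.2,12],[0.36,0.2,12]], "jaw": [100,100,100,100,100,80,60,50]}}

```text
time_s: 3.15
eef_pos: [0.5864, -0.1734, 0.0915]
eef_rot: [0.001, 0.771, 0.637, 0.0]
wrist_force: [-0.4, 0.4, -0.1]
opening: 0.501
grasp_force: 0.0
```

Emit:
{"api": "send_rows", "payload": {"dr": [[0,0,0],[0,0,0],[0,0,0],[0,0,0],[0,0,0],[0,0,0],[0,0,0],[0,0,0]], "xyz": [[0,0,0],[0,0,0],[0,0,0],[0,0,0],[0,0,0],[0,0,0],[0,0,0],[0,0,0]], "jaw": [40,30,20,10,0,0,0,0]}}

```text
time_s: 4.15
eef_pos: [0.5866, -0.1735, 0.0917]
eef_rot: [0.001, 0.771, 0.637, 0.0]
wrist_force: [0.8, -0.0, 6.5]
opening: 0.455
grasp_force: 60.7
```

Emit:
{"api": "send_rows", "payload": {"dr": [[0,0,0],[0,0,0],[0,0,0],[0,0,0],[0,0,0],[0,0,0],[0,0,0],[0,0,0]], "xyz": [[0,0,-1],[0,0,-3],[0,0,-6],[0,0,-9],[0,0,-12],[0,0,-15],[0,0,-17],[0,0,-17]], "jaw": [0,0,0,0,0,0,0,0]}}

```text
time_s: 5.15
eef_pos: [0.5865, -0.1735, 0.2627]
eef_rot: [0.002, 0.771, 0.637, 0.001]
wrist_force: [-0.3, -0.6, -1.3]
opening: 0.459
grasp_force: 60.2
```

Emit:
{"api": "send_rows", "payload": {"dr": [[0,0,-0.3],[0,0,-0.7],[0,0,-1.1],[0,0,-1.6],[0,0,-2],[0,0,-2.3],[0,0,-2.3],[0,0,-2.3]], "xyz": [[2,-1,0],[5,-2.5,0],[9,-4,0],[13,-6,0],[16,-7.5,0],[18,-8.3,0],[18,-8.3,0],[18,-8.3,0]], "jaw": [0,0,0,0,0,0,0,0]}}

```text
time_s: 6.15
eef_pos: [0.5377, 0.0195, 0.2594]
eef_rot: [-0.001, 0.689, 0.725, -0.001]
wrist_force: [0.5, -0.6, -1.3]
opening: 0.457
grasp_force: 60.1
```

Run:
```python
from h import *
o=ctrl.get_obs();c=ctrl.calibration('wrist');snap('wrist','e.png');print(o['eef_pos'],o['eef_rot'],o['grasp_force'])
import pickle;pickle.dump(c,open('ce.pkl','wb'))
```

```text
[0.53772633 0.01953778 0.25944665] [-5.27412871e-04  6.88934853e-01  7.24822897e-01 -5.06917730e-04] 60.12817092239857
```

View pics/e.png

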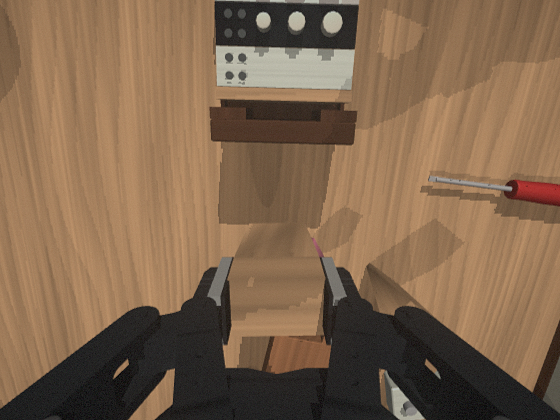

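Run:
```python
import cv2
a=cv2.imread('pics/e.png')[85:150,205:363]
cv2.imwrite('pics/f.png',cv2.resize(a,None,fx=5,fy=5,interpolation=cv2.INTER_CUBIC))
```

```text
(no output)
```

View pics/f.png

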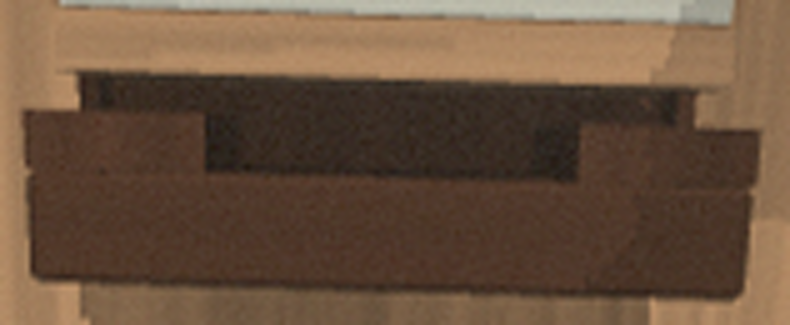

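Run:
```python
from h import *
import pickle;c=pickle.load(open('ce.pkl','rb'))
f=lambda x,y:ray('',205+x/5,85+y/5,.09,c)
L,Rr=f(205,172),f(579,181); s1,s2=f(205,77),f(579,86)
print(L,Rr,s1,s2,np.linalg.norm(Rr-L))
w=Rr-L;w/=np.linalg.norm(w);n=np.array([-w[1],w[0],0]);yaw=np.degrees(np.arctan2(w[1],w[0]))
gap=((s1+s2)/2-(L+Rr)/2)@n
slot=(L+Rr)/2+.0075*n; mid=(L+Rr)/2+gap/2*n
from scipy.spatial.transform import Rotation as R
o=ctrl.get_obs();q=o['eef_rot'];M=R.from_quat(q[[1,2,3,0]]).as_matrix()
print('yaw',yaw,'gap',gap,'slot',slot,mid,'tool yaw',np.degrees(np.arctan2(M[1,1],M[0,1])))
print(o['eef_pos'],(M.T@(slot-o['eef_pos'])*100),(M.T@(mid-o['eef_pos'])*100), M.round(4))
# pixel check using scene & side
for n_ in('scene','side'): print(n_,proj(n_,L),proj(n_,Rr))
# predicted wedge corners
for x in(-.02,.02):
  for y in(-.014,.014): print(proj('',o['eef_pos']+M@[y,x,-.0085],c))
```

```text
[0.50633494 0.08905127 0.09      ] [0.57258494 0.09085533 0.09      ] [0.50599459 0.10494214 0.09      ] [0.57111341 0.10673197 0.09      ] 0.06627456027341028
yaw 1.5598409639043083 gap 0.01590253549785887 slot [0.53925578 0.09745052 0.09      ] [0.5392435  0.09790162 0.09      ] tool yaw 2.8658611018565576
[0.53798178 0.0191346  0.25965504] [ 7.81473246  0.53697537 16.96525816] [ 7.85984751  0.53800391 16.96525891] [[-0.05    0.9987 -0.0011]
 [ 0.9987  0.05   -0.    ]
 [ 0.     -0.0011 -1.    ]]
scene [352.95433028 215.70438693] [335.59898066 240.4645001 ]
side [293.47865435 269.98247175] [255.51835112 262.45402999]
[231.71055872 336.26843417]
[228.79202767 278.5272398 ]
[324.47316257 336.38428995]
[327.65273851 278.62634104]
```

Emit:
{"api": "send_rows", "payload": {"dr": [[0,0,0],[0,0,0.1],[0,0,0.2],[0,0,0.2],[0,0,0.2],[0,0,0.2],[0,0,0.2],[0,0,0.2]], "xyz": [[2.5,0.2,0],[5.5,0.4,0],[7.8,0.54,1],[7.83,0.54,3],[7.83,0.54,5],[7.83,0.54,6.3],[7.83,0.54,6.8],[7.83,0.54,6.8]], "jaw": [0,0,0,0,0,0,0,0]}}

```text
time_s: 7.2
eef_pos: [0.5399, 0.0975, 0.1923]
eef_rot: [-0.0, 0.697, 0.717, -0.0]
wrist_force: [0.0, 0.3, -0.9]
opening: 0.453
grasp_force: 60.2
```

Emit:
{"api": "send_rows", "payload": {"dr": [[0,0,0],[0,0,0],[0,0,0],[0,0,0],[0,0,0],[0,0,0],[0,0,0],[0,0,0]], "xyz": [[0,0,0.7],[0,0,1.4],[0,0,2.1],[0,0,2.8],[0,0,3.3],[0,0,3.7],[0,0,3.9],[0,0,3.9]], "jaw": [0,0,0,0,0,0,0,0]}}

```text
time_s: 8.2
eef_pos: [0.5397, 0.0979, 0.1532]
eef_rot: [-0.0, 0.697, 0.717, 0.0]
wrist_force: [0.6, 0.0, -0.9]
opening: 0.458
grasp_force: 60.2
```

Run:
```python
from h import *
o=ctrl.get_obs();print(o['eef_pos'],o['eef_rot'],o['wrist_force'],o['grasp_force'])
a=snap('scene','g0.png');b=snap('side','g1.png')
A=cv2.resize(a[120:280,300:460],(400,400));B=cv2.resize(b[170:330,200:360],(400,400))
cv2.imwrite('pics/g.png',np.hstack([A,B])[:,:,::-1])
```

```text
[0.53972418 0.09793046 0.15324458] [-7.86041094e-05  6.96640377e-01  7.17420504e-01  7.94636218e-06] [ 0.60810091  0.03098952 -0.94754641] 60.21447904407978
```

View pics/g.png

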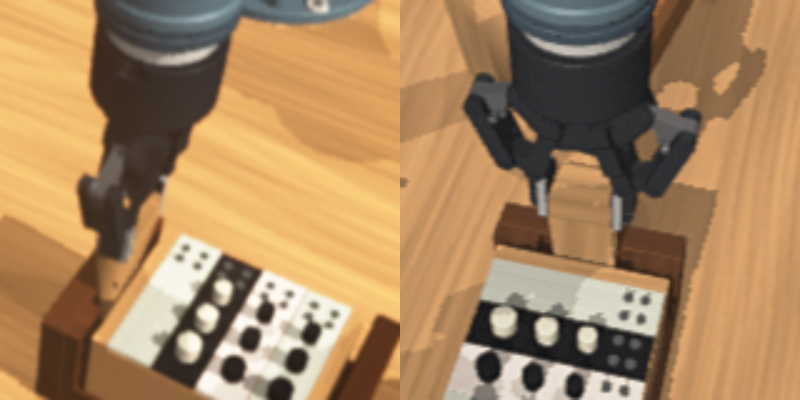

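The wedge is in the notch (side crop (585,230)) with its tip about 28 mm down and no contact force. I lower it a bit more, then release.

Emit:
{"api": "send_rows", "payload": {"dr": [[0,0,0],[0,0,0],[0,0,0],[0,0,0],[0,0,0],[0,0,0],[0,0,0],[0,0,0]], "xyz": [[0,0,0.1],[0,0,0.2],[0,0,0.3],[0,0,0.4],[0,0,0.5],[0,0,0.6],[0,0,0.7],[0,0,0.7]], "jaw": [0,0,0,0,0,0,0,0]}}

```text
time_s: 9.3
eef_pos: [0.5399, 0.0983, 0.1464]
eef_rot: [-0.0, 0.697, 0.717, 0.0]
wrist_force: [0.5, 5.2, 1.3]
opening: 0.458
grasp_force: 60.3
```

Emit:
{"api": "send_rows", "payload": {"dr": [[0,0,0],[0,0,0],[0,0,0],[0,0,0],[0,0,0],[0,0,0],[0,0,0],[0,0,0]], "xyz": [[0,0,0],[0,0,0],[0,0,0],[0,0,0],[0,0,0],[0,0,0],[0,0,0],[0,0,0]], "jaw": [50,55,60,65,70,75,80,80]}}

```text
time_s: 10.3
eef_pos: [0.5397, 0.0979, 0.1463]
eef_rot: [-0.0, 0.697, 0.717, 0.0]
wrist_force: [-0.3, -0.1, 0.2]
opening: 0.802
grasp_force: 0.0
```

Emit:
{"api": "send_rows", "payload": {"dr": [[0,0,0],[0,0,0],[0,0,0],[0,0,0],[0,0,0],[0,0,0],[0,0,0],[0,0,0]], "xyz": [[0,0,0],[0,0,-1],[0,0,-3],[0,0,-5],[0,0,-7],[0,0,-9],[0,0,-9],[0,0,-9]], "jaw": [80,80,80,80,80,80,60,40]}}

```text
time_s: 11.3
eef_pos: [0.5394, 0.0979, 0.2358]
eef_rot: [-0.0, 0.697, 0.717, -0.0]
wrist_force: [-0.2, -0.3, -0.2]
opening: 0.407
grasp_force: 0.0
```

Run:
```python
from h import *
o=ctrl.get_obs();print(o['eef_pos'],o['eef_rot'],o['wrist_force'],o['grasp_force'])
c=ctrl.calibration('wrist');a=snap('wrist','i0.png');b=snap('side','i1.png');s=snap('scene','i2.png')
import pickle;pickle.dump(c,open('ci.pkl','wb'))
A=cv2.resize(a,(400,300));B=cv2.resize(b[190:310,200:360],(400,300));C=cv2.resize(s[150:270,300:460],(400,300));D=cv2.resize(a[140:320,160:400],(400,300))
cv2.imwrite('pics/i.png',np.vstack([np.hstack([A,B]),np.hstack([C,D])])[:,:,::-1])
```

```text
[0.53942796 0.09788414 0.23583689] [-1.89204513e-04  6.96619049e-01  7.17441168e-01 -1.86188909e-04] [-0.22958443 -0.25690238 -0.17937671] 0.0
```

View pics/i.png

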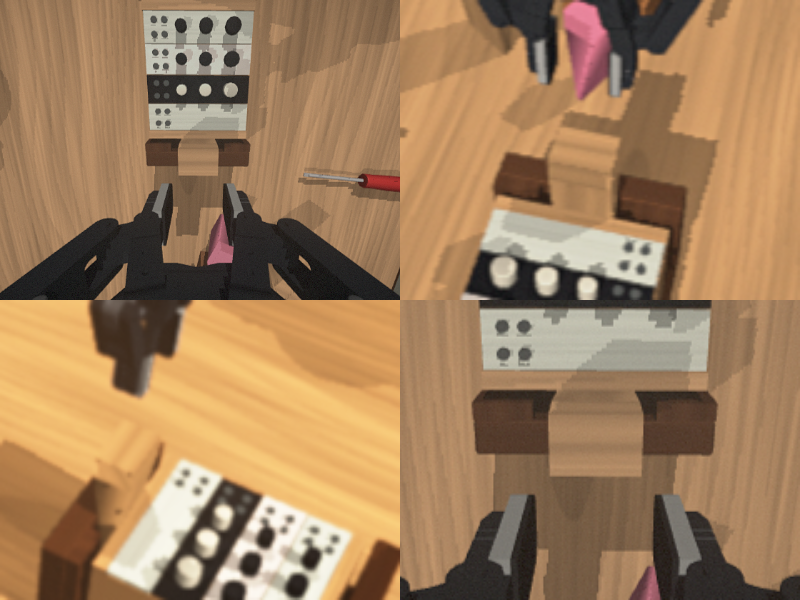

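The wedge stands upright and released in the notch. In the lower-right crop its top back edge is at (595,475), and the gap is still loose.

Run:
```python
from h import *
import pickle;c=pickle.load(open('ci.pkl','rb'))
for z in(.145,.152,.16):print(z,[ray('',160+(x-400)*.6,140+(y-300)*.6,z,c).round(4) for x,y in((549,476),(643,476))])
```

```text
0.145 [array([0.5195, 0.0815, 0.145 ]), array([0.5607, 0.0827, 0.145 ])]
0.152 [array([0.52  , 0.0846, 0.152 ]), array([0.5599, 0.0858, 0.152 ])]
0.16 [array([0.5207, 0.0882, 0.16  ]), array([0.559 , 0.0893, 0.16  ])]
```

Emit:
{"api": "send_rows", "payload": {"dr": [[0,0,0],[0,0,0],[0,0,0],[0,0,0],[0,0,0],[0,0,0],[0,0,0],[0,0,0]], "xyz": [[0,0,0],[0,0,0],[0,0,0],[0,0,1],[0,0,2.5],[0,0,4],[0,0,5],[0,0,5]], "jaw": [20,0,0,0,0,0,0,0]}}

```text
time_s: 12.45
eef_pos: [0.539, 0.0979, 0.1849]
eef_rot: [-0.001, 0.697, 0.717, -0.001]
wrist_force: [0.3, -0.7, 0.1]
opening: -0.004
grasp_force: 0.0
```

Emit:
{"api": "send_rows", "payload": {"dr": [[0,0,0],[0,0,0],[0,0,0],[0,0,0],[0,0,0],[0,0,0],[0,0,0],[0,0,0]], "xyz": [[0.1,0,0.5],[0.1,0,0.9],[0.1,0,1.1],[0.1,0,1.3],[0.1,0,1.5],[0.1,0,1.6],[0.1,0,1.7],[0.1,0,1.7]], "jaw": [0,0,0,0,0,0,0,0]}}

```text
time_s: 13.45
eef_pos: [0.5397, 0.0988, 0.1692]
eef_rot: [-0.0, 0.697, 0.717, -0.0]
wrist_force: [0.4, 0.3, -0.1]
opening: -0.0
grasp_force: 0.0
```

Emit:
{"api": "send_rows", "payload": {"dr": [[0,0,0],[0,0,0],[0,0,0],[0,0,0],[0,0,0],[0,0,0],[0,0,0],[0,0,0]], "xyz": [[0.02,0,0.1],[0.04,0,0.2],[0.06,0,0.3],[0.08,0,0.4],[0.1,0,0.5],[0.12,0,0.6],[0.14,0,0.7],[0.14,0,0.7]], "jaw": [0,0,0,0,0,0,0,0]}}

```text
time_s: 14.45
eef_pos: [0.5407, 0.1005, 0.1635]
eef_rot: [0.001, 0.697, 0.717, 0.001]
wrist_force: [-0.1, 1.7, 4.8]
opening: -0.002
grasp_force: 2.9
```

Emit:
{"api": "send_rows", "payload": {"dr": [[0,0,0],[0,0,0],[0,0,0],[0,0,0],[0,0,0],[0,0,0],[0,0,0],[0,0,0]], "xyz": [[0.02,0,0.1],[0.04,0,0.2],[0.06,0,0.3],[0.08,0,0.4],[0.1,0,0.5],[0.1,0,0.6],[0.12,0,0.7],[0.12,0,0.7]], "jaw": [0,0,0,0,0,0,0,0]}}

```text
time_s: 15.45
eef_pos: [0.5408, 0.1018, 0.1566]
eef_rot: [0.001, 0.697, 0.717, 0.001]
wrist_force: [-1.0, 0.7, 7.3]
opening: -0.002
grasp_force: 3.1
```

Emit:
{"api": "send_rows", "payload": {"dr": [[0,0,0],[0,0,0],[0,0,0],[0,0,0],[0,0,0],[0,0,0],[0,0,0],[0,0,0]], "xyz": [[0.01,0,0.1],[0.02,0,0.2],[0.04,0,0.3],[0.05,0,0.4],[0.05,0,0.5],[0.05,0,0.5],[0.05,0,0.5],[0.05,0,0.5]], "jaw": [0,0,0,0,0,0,0,0]}}

```text
time_s: 16.45
eef_pos: [0.5409, 0.1024, 0.1518]
eef_rot: [0.001, 0.697, 0.717, 0.001]
wrist_force: [-0.7, 2.8, 6.7]
opening: 0.001
grasp_force: 3.3
```

Tip is about 56 mm down, with the synth still sliding. I continue in finer steps.

Emit:
{"api": "send_rows", "payload": {"dr": [[0,0,0],[0,0,0],[0,0,0],[0,0,0],[0,0,0],[0,0,0],[0,0,0],[0,0,0]], "xyz": [[0,0,0.05],[0,0,0.1],[0,0,0.15],[0,0,0.2],[0,0,0.25],[0,0,0.3],[0,0,0.3],[0,0,0.3]], "jaw": [0,0,0,0,0,0,0,0]}}

```text
time_s: 17.45
eef_pos: [0.541, 0.1025, 0.1489]
eef_rot: [0.001, 0.697, 0.717, 0.002]
wrist_force: [-0.1, 2.7, 7.7]
opening: 0.002
grasp_force: 3.8
```

Emit:
{"api": "send_rows", "payload": {"dr": [[0,0,0],[0,0,0],[0,0,0],[0,0,0],[0,0,0],[0,0,0],[0,0,0],[0,0,0]], "xyz": [[0,0,0.05],[0,0,0.1],[0,0,0.12],[0,0,0.15],[0,0,0.18],[0,0,0.2],[0,0,0.2],[0,0,0.2]], "jaw": [0,0,0,0,0,0,0,0]}}

```text
time_s: 18.45
eef_pos: [0.5415, 0.1028, 0.1483]
eef_rot: [0.001, 0.697, 0.717, 0.002]
wrist_force: [-3.1, 3.3, 15.5]
opening: -0.002
grasp_force: 7.9
```

Now it has stopped, so I press past 20 N to lodge it.

Emit:
{"api": "send_rows", "payload": {"dr": [[0,0,0],[0,0,0],[0,0,0],[0,0,0],[0,0,0],[0,0,0],[0,0,0],[0,0,0]], "xyz": [[0,0,0.05],[0,0,0.1],[0,0,0.13],[0,0,0.17],[0,0,0.2],[0,0,0.2],[0,0,0.2],[0,0,0.2]], "jaw": [0,0,0,0,0,0,0,0]}}

```text
time_s: 19.45
eef_pos: [0.542, 0.103, 0.1478]
eef_rot: [0.002, 0.697, 0.718, 0.003]
wrist_force: [-6.2, 3.6, 24.5]
opening: -0.001
grasp_force: 12.2
```

Emit:
{"api": "send_rows", "payload": {"dr": [[0,0,0],[0,0,0],[0,0,0],[0,0,0],[0,0,0],[0,0,0],[0,0,0],[0,0,0]], "xyz": [[0,0,0.05],[0,0,0.1],[0,0,0.1],[0,0,0.1],[0,0,0.1],[0,0,0.1],[0,0,0.1],[0,0,0.1]], "jaw": [0,0,0,0,0,0,0,0]}}

```text
time_s: 20.45
eef_pos: [0.5424, 0.103, 0.1475]
eef_rot: [0.002, 0.697, 0.718, 0.003]
wrist_force: [-7.5, 4.2, 29.6]
opening: -0.0
grasp_force: 14.3
```

Emit:
{"api": "send_rows", "payload": {"dr": [[0,0,0],[0,0,0],[0,0,0],[0,0,0],[0,0,0],[0,0,0],[0,0,0],[0,0,0]], "xyz": [[0,0,-0.2],[0,0,-0.6],[0,0,-1.5],[0,0,-4],[0,0,-7],[0,0,-10],[0,0,-10],[0,0,-10]], "jaw": [0,0,0,0,0,0,0,0]}}

```text
time_s: 21.45
eef_pos: [0.539, 0.1019, 0.2413]
eef_rot: [-0.001, 0.697, 0.717, -0.001]
wrist_force: [-1.0, -0.1, -0.6]
opening: -0.001
grasp_force: 0.0
```

Run:
```python
from h import *
o=ctrl.get_obs();print(o['eef_pos'],o['wrist_force'])
a=snap('wrist','j0.png');b=snap('side','j1.png');s=snap('scene','j2.png')
A=cv2.resize(a,(400,300));B=cv2.resize(b[245:395,195:345],(400,300));C=cv2.resize(s[170:320,300:480],(400,300));D=cv2.resize(b[110:260,200:360],(400,300))
cv2.imwrite('pics/j.png',np.vstack([np.hstack([A,B]),np.hstack([C,D])])[:,:,::-1])
```

```text
[0.53902784 0.10188484 0.24128467] [-1.0278994  -0.0966999  -0.60129676]
```

View pics/j.png

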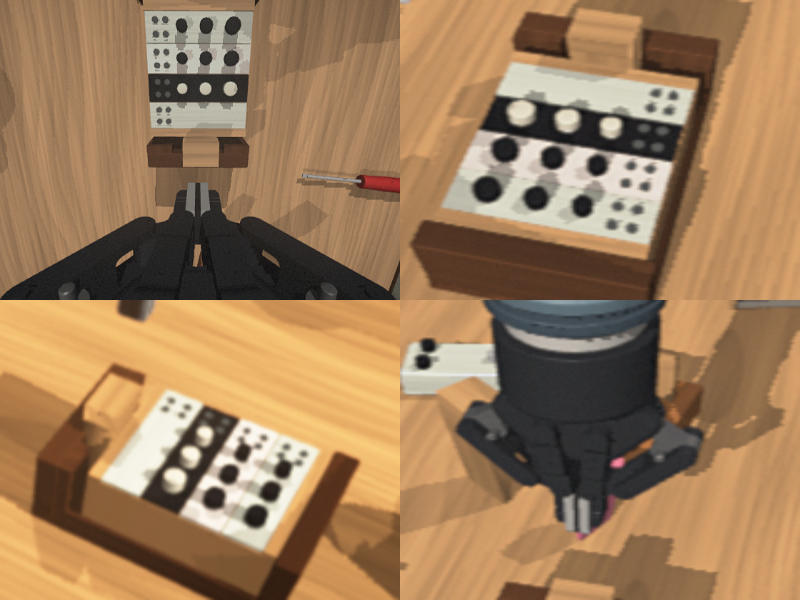

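The wedge is deep and upright in the notch. The synth edge is flush with the far cheek (lower-left crop (310,455)), and the gripper is clear.

```bash
python3 -c "
from bench import ctrl
print(ctrl.hand_in())"
```

```text
the job is handed in; nothing more can be done
None
```

The thick wedge is pressed into the notch to about 61 mm with close to 30 N, the synth looks tight against the opposite cheek, the thin wedge was left alone, and the job was handed in at about 22 s; the hand-in returned no verdict.

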